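# Step the range selector to the blue mark and store it

### The job

Set the grey bench controller to its blue range: push the orange tab of the round selector by its side until the tab points at the blue mark, and only then press the white button fully down and let it come up again. Only push, with nothing grasped: do not pinch the tab between the fingers, and leave the loose nuts, bolt, tape roll and oil bottle where they are.

Things in the scene. Friction and masses are not known exactly. Their poses are not given: they have to be found in the camera images.
- unit: grey bench controller, black top plate, fixed: x -115..+90 mm, y -88..+88 mm about its origin, top at 41 mm. Origin on the bench straight under the selector's axis; x points away from the robot and the button, y left, z up. Four coloured marks stand round the selector at -105, -45, +45 and +105 degrees from the unit's x axis, in an order that changes; the button at x -85 mm, y 0
- selector (a joint): angle of the selector (rad) about the upright axis through the unit's origin, positive anticlockwise from above; 0 when the tab points along the unit's +x axis; stops at -2.2 and +2.2, so it cannot pass the button's side. Stays where it is left (dry friction 0.08 N m: about 2 N on the tab turns it)
- selector_axis (a point): centre of the selector disc's top, 52 mm above the bench, fixed point. The disc is aluminium, 92 mm wide, with a 28 mm wide hub cap 5 mm higher. On it stands one orange upright tab with a white line: 14 mm thick, from 28 to 58 mm from the axis, reaching up to 84 mm above the bench; nothing else stands on the disc
- selector_index (a point): the point that the tab points at: in line with the middle of the tab, 72 mm from the selector's axis (as far as the marks), 41 mm above the bench; turns with the selector
- tab_left (a point): point on the left side face of the orange tab (seen from the axis looking outward along the tab), 27 mm long, 28 mm high; at the centre of the face, 43 mm from the axis, 7 mm left of the tab's middle plane, 67.5 mm above the bench. Its x axis points outward along the tab. Pushing on it turns the selector clockwise (joint value falls)
- tab_right (a point): the same point on the right side face of the tab, the mirror image; 7 mm right of the middle plane. Pushing on it turns the selector anticlockwise (joint value grows)
- set_button (a joint): how far the white button is down (m): 0 released, 0.006 fully down; springs back; about 4 N takes it fully down
- set_button_top (a point): centre of the top of the white round button, 28 mm wide, in a black housing on the controller's top; pressed straight down
- mark_blue: blue round mark, 18 mm wide, 2 mm thick; origin at the centre of its underside, on the controller's top 41 mm above the bench and 72 mm from the selector's axis; does not move
- mark_red: red round mark, 18 mm wide, 2 mm thick; origin at the centre of its underside, on the controller's top 41 mm above the bench and 72 mm from the selector's axis; does not move
- mark_yellow: yellow round mark, 18 mm wide, 2 mm thick; origin at the centre of its underside, on the controller's top 41 mm above the bench and 72 mm from the selector's axis; does not move
- mark_green: green round mark, 18 mm wide, 2 mm thick; origin at the centre of its underside, on the controller's top 41 mm above the bench and 72 mm from the selector's axis; does not move
- nut_1: loose bystander: steel hex nut, 30x35x16 mm, lying on the controller's top left of the button; origin under its centre
- bolt_1: loose bystander: steel bolt standing on its head, 19 mm wide, 42 mm tall, on the controller's top right of the button; origin under its centre
- nut_2: loose bystander: black hex nut, 30x35x16 mm, on the bench right of the controller; origin under its centre
- tape_roll: loose bystander: roll of tan tape lying flat, 69 mm wide, 18 mm high, on the bench at the left; origin under its centre
- oil_bottle: loose bystander: standing oil bottle with blue label and red cap, 35 mm wide, 107 mm tall; origin under its centre

How it is judged:
By the outcome, as a careful person would: the job done as asked, in the order asked, and still so for the second after the job is handed in, with the robot touching nothing.
It also fails if it takes over 54 s, if anything falls off the work surface, if the arm or the gripper's body presses on something with over 40 N, if the wrist force passes 120 N, or if a joint passes its speed limit or range.

### The arm

A 6-joint arm with a two-finger parallel gripper is mounted at the origin on a cart in front of the work surface, level with it; the furniture and walls round the work are solid. World frame = base frame: x ahead of the robot, y to its left, z up, the work surface at z = 0. Lengths are in m, angles in rad, forces in N, time in s.
With the tool pointing down it reaches from about 0.225 to 0.875 m from the base axis. Payload 3.4 kg.
Tool frame: the origin (TCP) lies on the mounting face of the last link; the fingertips stand 173 mm ahead of it and the grasp point (between the pads) lies 155 mm ahead of it; y points along the fingers, x is the direction in which the jaws open and shut, and the axes are right-handed (so a half turn about y gives the same grasp; the last joint's range is limited). The gripper opens to 85 mm and grips with 20 to 120 N. Pads are 22 mm wide; open, the fingers measure 114 mm over their backs; the gripper's body (76 mm by 85 mm) begins 54 mm behind the grasp point. The pads swing forward as they close: fully open they stand 13 mm farther back than shut.
Start: joints at [-1.349, 0.276, 1.505, -0, 1.361, -0.121], TCP at [0.193, -0.542, 0.405] pointing down, gripper open.
Joint ranges: [-2.89, 2.89], [-0.75, 2.08], [0.22, 2.7], [-1.18, 4.32], [0.11, 2.71], [-2.7, 2.7]. Speed limits (rad/s): [2.57, 2.57, 3.14, 3.14, 3.14, 3.14].

### API

Orientations are given as a unit quaternion [w, x, y, z].
In Python, from rig import manip, vision, ticket gives the robot as it stands.
- The arm moves only by the tool arm_command, never from a script. Its argument "increments" is one flat list of numbers, 7 for each row, row after row: the turn, a rotation vector about the tool's x, y, z in rad, then the shift along the tool's x, y, z in cm, then the closure, from 0 (fully open) to 1 (shut). In form: [wx, wy, wz, tx, ty, tz, hand, wx, wy, wz, tx, ty, tz, hand, ...]. A call has 1 to 8 rows; each row shifts and turns the commanded pose from where the row before left it, along the tool's axes as they then stand; what a row does not reach is not made up. A row lasts 1/8 s, in which the tool goes at most 62.5 mm and 10.7 degrees, less where a joint would pass 70% of its speed; a pose out of reach is approached as far as the arm can. A call is refused whole if a number of a shift passes 6.25 or a number of a turn 0.188, either way. A call with a gripper value outside its range is refused whole. The fingers move at their own pace and stop on an object; "grip_force" is the grip in N (left out, the last holds). Time passes only in rows, so rows that do not move let the fingers close. It gives the time, the measured TCP pose, the force and the opening at its end, in the units of the state.
- manip.get_state(): the state, without advancing time (a new reading comes with each control period).
- vision.get_image(name): name is "side" or "top" or "wrist"; returns the picture (384x512x3 uint8, red, green, blue); there is no depth.
- vision.camera_params(name): a dict with "vfov" (degrees; the focal length in pixels is half the picture's height over the tangent of half this angle, whatever the lens; pixels are square), "cx", "cy" (the principal point, pixels), "distortion" ([k1, k2, p1, p2, k3] as OpenCV has them; the pictures are not rectified), "R" (3x3) and "t" (3): a world point X has camera coordinates R X + t. Camera axes: x right, y down, z forward; pixel columns grow to the right and rows downward; lengths in m; the calibration is good to about 2 mm. A picture is of the moment at which its call begins: read the wrist's pose just before it. camera_params takes no time and is no camera call; for the wrist camera it gives the pose at the moment of the call.
- ticket.sign_off(): hands the job in, once; it reports no verdict.
The state is a dict: "clock": time; "qpos": joint angles; "qd": joint speeds; "effort": joint torques, N m; "position": TCP position; "ee_rot": TCP orientation; "contact_force": force on the tool from outside, world axes, zero at the start; "moment": the same for the moment, N m; "width": finger opening in m.
Only numpy, scipy, OpenCV 4.12 (cv2) and the standard library are available. Lean on these libraries where they do the work, as an engineer would, in place of code of your own. Each camera call takes 0.05 s, during which the arm holds its last target.

## Working session

There is one attempt and no reset: what is moved stays moved. The work goes in short steps, Python scripts to look and compute and a tool call to move; the robot and the scene stay as the last step left them, time stands still between calls to the robot, and variables do not carry over. Pictures are saved under pics/ and viewed, and the job is handed in when it is done.

Besides the shell and the picture viewer there is one more tool, called after "Call:" as name(argument=value, ...) on one line, values as JSON. arm_command: Moves the arm, as the interface text tells. Its arguments: {"type":"object","properties":{"increments":{"type":"array"},"grip_force":{"type":"number"}},"required":["increments"]}

```bash
mkdir -p pics
cat > h.py <<'E'
import numpy as np, cv2, json
from rig import manip, vision, ticket
def snap(n,f):
    im=vision.get_image(n); cv2.imwrite('pics/'+f,im[:,:,::-1]); np.save('pics/'+f+'.npy',im); return im
def KD(n):
    p=vision.camera_params(n); f=192/np.tan(np.radians(p['vfov'])/2)
    return np.array([[f,0,p['cx']],[0,f,p['cy']],[0,0,1]]),np.array(p['distortion'],float),np.array(p['R']),np.array(p['t'])
def toplane(n,uv,z,P=None):
    K,D,R,t=P or KD(n); q=cv2.undistortPoints(np.array(uv,float).reshape(-1,1,2),K,D,None,None).reshape(-1,2)
    c=-R.T@t; d=np.c_[q,np.ones(len(q))]@R
    return c+d*((z-c[2])/d[:,2])[:,None]
def proj(n,X,P=None):
    K,D,R,t=P or KD(n); return cv2.projectPoints(np.array(X,float).reshape(-1,1,3),cv2.Rodrigues(R)[0],t,K,D)[0].reshape(-1,2)
E
python3 - <<'E'
from h import *
s=manip.get_state(); print(s)
for n in('top','side'):
    im=snap(n,n+'0.png'); cv2.imwrite('pics/%s0b.png'%n,cv2.resize(im,(800,600),interpolation=cv2.INTER_CUBIC)[:,:,::-1])
E
```

```text
{'clock': 0.0, 'qpos': array([-1.34902573e+00,  2.76595379e-01,  1.50609325e+00, -8.73947776e-06,
        1.36070445e+00, -1.21006148e-01]), 'qd': array([-0.00247438, -0.00108794, -0.00070798,  0.0017752 ,  0.00022808,
       -0.00032795]), 'effort': array([ 5.15259435e-04, -4.16772687e+01, -2.45803410e+01, -3.88454446e-04,
        1.10536540e-02,  4.25135894e-06]), 'position': array([ 0.19320523, -0.54135611,  0.4038551 ]), 'ee_rot': array([ 0.5783745 , -0.57752525,  0.40787273, -0.40692427]), 'contact_force': array([-0.84018695, -0.02430376,  0.44154773]), 'moment': array([-0.04277678,  0.00722929, -0.02659709]), 'width': 0.0854452698177643}
```

View pics/top0b.png

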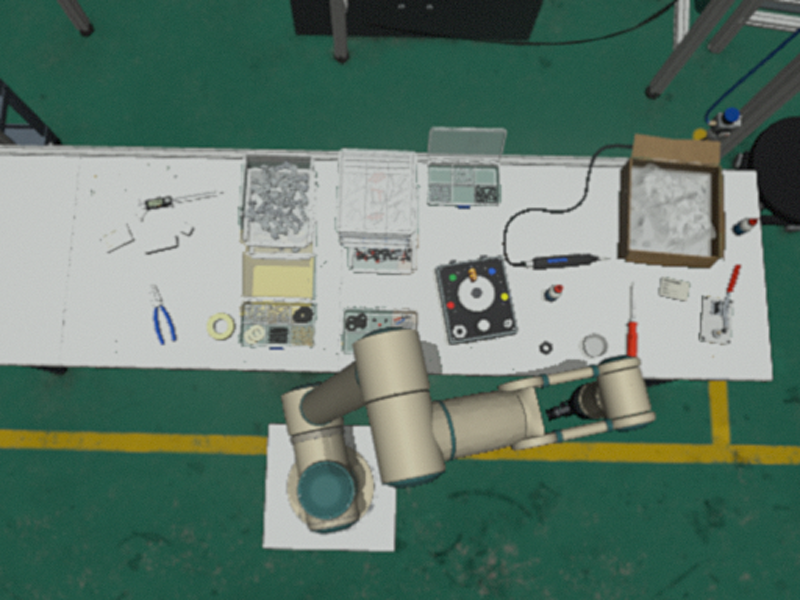

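View pics/side0b.png

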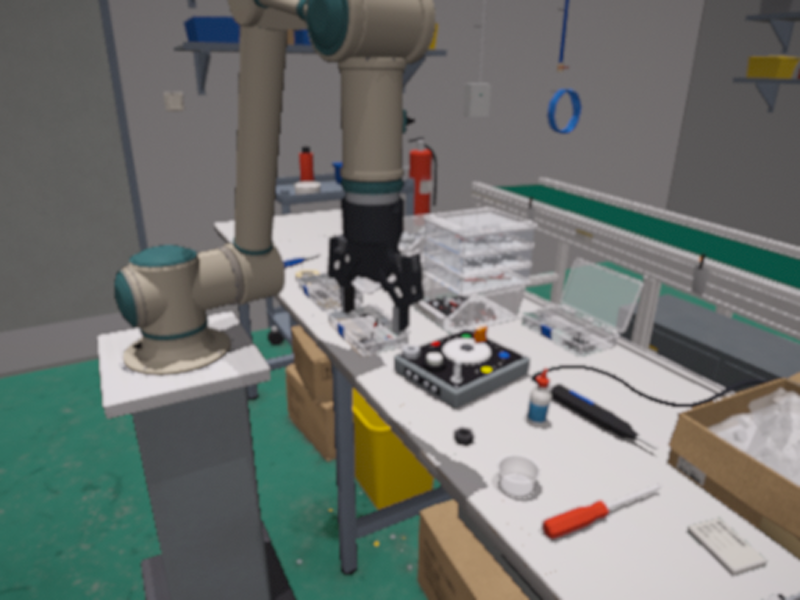

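The top view shows the controller around (477,300) of the 800 px image. The tab is at about (473,273) between green (453,277) and blue (492,271), red is at (451,305), yellow at (505,297), and the button at (484,325). I'll enlarge it.

Run:
```python
from h import *
im=np.load('pics/top0.png.npy'); c=im[155:230,270:350]
cv2.imwrite('pics/crop0.png',cv2.resize(c,None,fx=8,fy=8,interpolation=cv2.INTER_CUBIC)[:,:,::-1])
```

```text
(no output)
```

View pics/crop0.png

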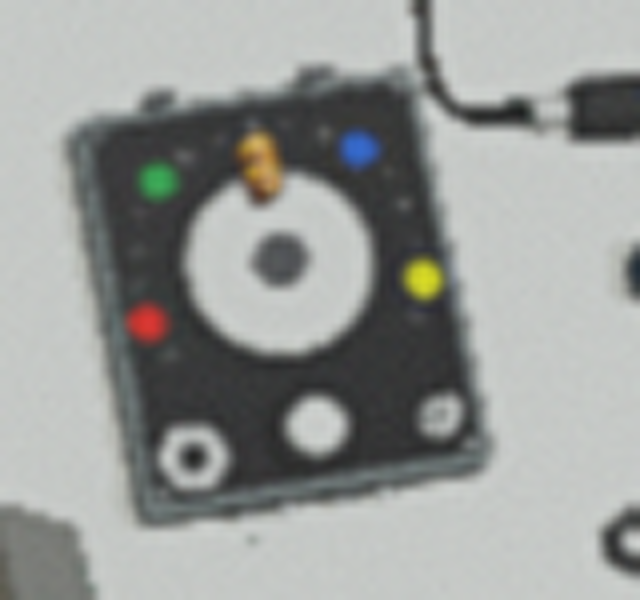

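The enlarged crop shows green (158,182), blue (360,150), yellow (424,280), red (148,323), hub (280,258), button (317,426) and the tab about (262,165). So blue is at −45° and the tab sits near 0°.

Run:
```python
from h import *
from scipy.optimize import least_squares
def px(l): return np.array([(270+(u+.5)/8-.5,155+(v+.5)/8-.5) for u,v in l])
a=np.radians([45,-45,-105,105]);M=np.c_[.072*np.cos(a),.072*np.sin(a),[.043]*4]
M=np.r_[M,[[0,0,.057],[-.085,0,.049]]]
uv=px([(158,182),(360,150),(424,280),(148,323),(280,258),(317,426)])
P=KD('top')
def W(p,m): c,s=np.cos(p[2]),np.sin(p[2]); return np.c_[p[0]+c*m[:,0]-s*m[:,1],p[1]+s*m[:,0]+c*m[:,1],m[:,2]]
r=least_squares(lambda p:(proj('top',W(p,M),P)-uv).ravel(),[*toplane('top',uv[4:5],.05,P)[0,:2],-1e-3])
print(r.x,np.degrees(r.x[2]),r.fun.reshape(-1,2)*8)
print('cam',-P[2].T@P[3])
for th in (-10,0,5,10,15,20):
    t=np.radians(th);T=np.array([[k*np.cos(t),k*np.sin(t),.084] for k in(.028,.058)])
    q=proj('top',W(r.x,T),P); print(th,((q-[270,155]+.5)*8-.5).round())
print(W(r.x,np.array([[-.085,0,.05],[.072*.7071,-.072*.7071,.041]])))
for n,m in(('nut1',(195,458)),('bolt',(440,415))): print(n,toplane('top',px([m]),.06,P))
```

```text
[ 0.4805362  -0.35440706  0.19005164] 10.88915681204334 [[ 0.4395281  -0.3679715 ]
 [-0.37983245 -1.8268173 ]
 [ 0.32941936 -2.66506286]
 [-0.25485967  0.8070245 ]
 [ 2.69982599  0.23351315]
 [-2.81809893  3.72003987]]
cam [ 0.07807481 -0.10230775  1.96769562]
-10 [[289. 190.]
 [288. 130.]]
0 [[279. 191.]
 [267. 132.]]
5 [[274. 192.]
 [257. 134.]]
10 [[269. 194.]
 [247. 137.]]
15 [[265. 195.]
 [237. 141.]]
20 [[260. 198.]
 [228. 145.]]
[[ 0.39706667 -0.37046438  0.05      ]
 [ 0.54014833 -0.39478396  0.041     ]]
nut1 [[ 0.38014703 -0.31102946  0.06      ]]
bolt [[ 0.40376611 -0.43020987  0.06      ]]
```

```bash
cat >> h.py <<'E'
from scipy.spatial.transform import Rotation as Ro
def Rt(s=None):
    s=s or manip.get_state(); return Ro.from_quat(np.r_[s['ee_rot'][1:],s['ee_rot'][0]])
def delta(target,ydir,tip=None):
    """target TCP pos, world heading (deg) of tool y; prints total shift in tool axes (cm) and turn"""
    s=manip.get_state();R=Rt(s);M=R.as_matrix()
    y=np.array([np.cos(np.radians(ydir)),np.sin(np.radians(ydir)),0]);z=np.array([0,0,-1.]);G=np.c_[np.cross(y,z),y,z]
    sh=M.T@(np.array(target)-s['position'])*100
    rv=Ro.from_matrix(M.T@G).as_rotvec()
    print('t',s['clock'],'pos',s['position'].round(4),'F',s['contact_force'].round(1),'w',round(s['width'],4),'yhead',np.degrees(np.arctan2(M[1,1],M[0,1])).round(2),'shift cm',sh.round(2),'turn',rv.round(3)); return sh,rv
E
python3 - <<'E'
from h import *
print(Rt().as_matrix().round(3))
ax=np.array([.4805,-.3544]);psi=10.89
def tcp(phi,off,r=.045,z=.233):
    a=np.radians(phi+psi);u=np.array([np.cos(a),np.sin(a)]);n=np.array([-u[1],u[0]])
    return [*(ax+r*u+off*n),z]
for phi in(8,-45):
  for d in(90,-90):
    delta(tcp(phi,.05,z=.30),phi+psi+d)
E
```

```text
[[ 0.336 -0.     0.942]
 [-0.942  0.002  0.336]
 [-0.002 -1.     0.   ]]
t 0.1 pos [ 0.1932 -0.5413  0.4039] F [0.2 0.2 0.6] w 0.085 yhead 102.98 shift cm [-12.87  10.42  37.9 ] turn [-1.202  1.22   1.218]
t 0.1 pos [ 0.1932 -0.5413  0.4039] F [0.2 0.2 0.6] w 0.085 yhead 102.98 shift cm [-12.87  10.42  37.9 ] turn [-1.217 -1.199 -1.201]
t 0.1 pos [ 0.1932 -0.5413  0.4039] F [0.2 0.2 0.6] w 0.085 yhead 102.98 shift cm [-7.26 10.41 40.03] turn [-0.607  1.859  1.857]
t 0.1 pos [ 0.1932 -0.5413  0.4039] F [0.2 0.2 0.6] w 0.085 yhead 102.98 shift cm [-7.26 10.41 40.03] turn [-1.514 -0.494 -0.497]
```

The tool's y is the approach axis here (y points down, z is the pad-width direction), so I'll rewrite the helper to match.

```bash
cat >> h.py <<'E'
ax=np.array([.4805,-.3544]);psi=10.89
def tcp(phi,off,r=.045,z=.233):
    a=np.radians(phi+psi);u=np.array([np.cos(a),np.sin(a)]);n=np.array([-u[1],u[0]])
    return [*(ax+r*u+off*n),z]
def delta(target,zdir):
    s=manip.get_state();R=Rt(s);M=R.as_matrix();b=np.radians(zdir)
    z=np.array([np.cos(b),np.sin(b),0]);y=np.array([0,0,-1.]);G=np.c_[np.cross(y,z),y,z]
    print('t',round(s['clock'],3),'pos',s['position'].round(4),'F',s['contact_force'].round(1),'w',round(s['width'],4),'zhead',np.degrees(np.arctan2(M[1,2],M[0,2])).round(2),'q',s['qpos'].round(2))
    print(' shift cm',(M.T@(np.array(target)-s['position'])*100).round(2),'turn',Ro.from_matrix(M.T@G).as_rotvec().round(3))
E
python3 - <<'E'
from h import *
delta(tcp(8,.05,z=.33),8+psi+90)
E
```

```text
t 0.1 pos [ 0.1932 -0.5413  0.4039] F [0.2 0.2 0.6] w 0.085 zhead 19.64 q [-1.35  0.28  1.51 -0.    1.36 -0.12]
 shift cm [-12.88   7.42  37.9 ] turn [-1.000e-03 -1.558e+00 -1.000e-03]
```

Call:
arm_command(increments=[0,0,0,-1.6,0,4.5,1,0,0,0,-1.6,0,4.5,1,0,0,0,-1.6,0,4.5,1,0,0,0,-1.6,0,4.5,1,0,0,0,-1.6,0,4.5,1,0,0,0,-1.6,0,4.5,1,0,0,0,-1.6,0,4.5,1,0,0,0,-1.6,0,4.5,1], grip_force=40)

```text
clock: 1.1
position: [0.4903, -0.2988, 0.4043]
ee_rot: [-0.578, 0.578, -0.408, 0.407]
contact_force: [-0.3, -0.3, -0.2]
width: -0.0002
```

Call:
arm_command(increments=[0,-0.17,0,0,0,0,1,0,-0.17,0,0,0,0,1,0,-0.17,0,0,0,0,1,0,-0.17,0,0,0,0,1,0,-0.17,0,0,0,0,1,0,-0.17,0,0,0,0,1,0,-0.17,0,0,0,0,1,0,-0.17,0,0,0,0,1])

```text
clock: 2.1
position: [0.4892, -0.2999, 0.4042]
ee_rot: [0.706, -0.705, -0.048, 0.049]
contact_force: [0.1, -0.1, 0.0]
width: 0.0001
```

Run:
```python
from h import *
delta(tcp(8,.05,z=.27),8+psi+90)
im=snap('wrist','w1.png')
q=proj('wrist',[[*ax,.057],tcp(-45,0,.072,.043),tcp(45,0,.072,.043)]);print(q)
```

```text
t 2.1 pos [ 0.4892 -0.2999  0.4042] F [ 0.1 -0.1  0. ] w 0.0001 zhead 97.88 q [-0.67  0.27  1.51 -0.    1.36 -0.81]
 shift cm [ 1.87 13.42  0.48] turn [-0.001 -0.192 -0.001]
[[242.88534083 215.00478918]
 [289.69740131 248.28070799]
 [288.02845154 163.64091227]]
```

View pics/w1.png

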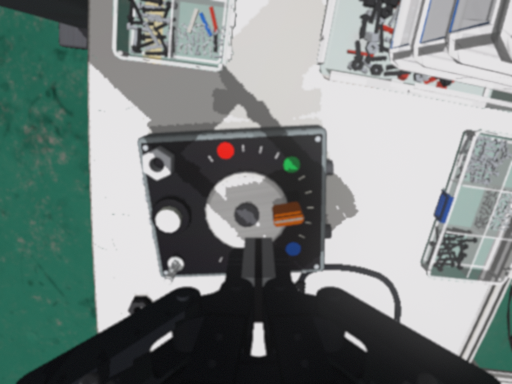

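The wrist view shows red (226,151), green (291,164), blue (292,249), hub (246,214), button (168,217), and the tab at about (288,215) pointing slightly on the green side of midway. I'll refit from an enlarged crop.

Run:
```python
from h import *
im=np.load('pics/w1.png.npy')[120:285,130:335]
cv2.imwrite('pics/w1c.png',cv2.resize(im,None,fx=3.6,fy=3.6,interpolation=cv2.INTER_CUBIC)[:,:,::-1])
```

```text
(no output)
```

View pics/w1c.png

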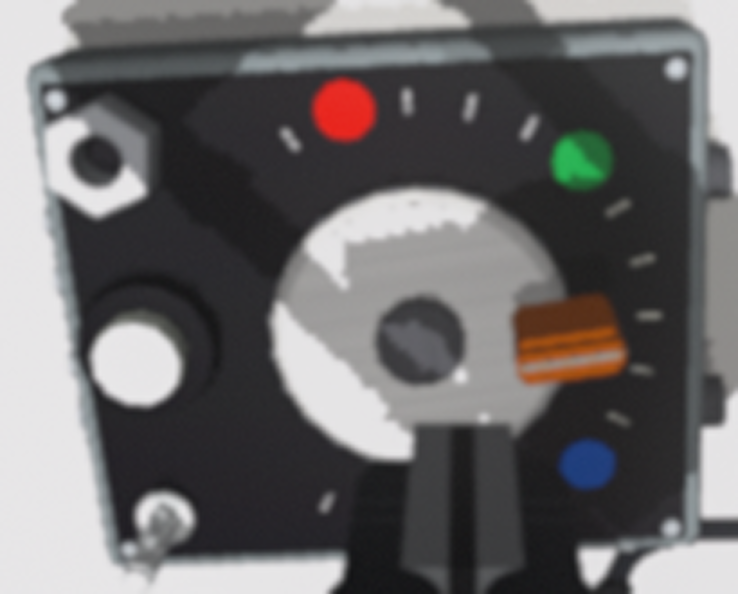

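```bash
cat >> h.py <<'E'
from scipy.optimize import least_squares
def W(p,m): m=np.array(m);c,s=np.cos(p[2]),np.sin(p[2]); return np.c_[p[0]+c*m[:,0]-s*m[:,1],p[1]+s*m[:,0]+c*m[:,1],m[:,2]]
def mk(deg,r=.072,z=.043): a=np.radians(deg);return [r*np.cos(a),r*np.sin(a),z]
E
python3 - <<'E'
from h import *
P=KD('wrist')
px=lambda l:np.array([(130+(u+.5)/3.6-.5,120+(v+.5)/3.6-.5) for u,v in l])
M=[mk(105),mk(45),mk(-45),[0,0,.057]]
uv=px([(345,110),(582,160),(587,464),(421,340)])
r=least_squares(lambda p:(proj('wrist',W(p,M),P)-uv).ravel(),[*ax,.19])
print(r.x,np.degrees(r.x[2]),r.fun.round(2))
T=px([(519,368),(625,353)])
X=toplane('wrist',T,.084,P)[:,:2]
for x in X: d=x-r.x[:2];print('tab pt r',np.hypot(*d),'phi',np.degrees(np.arctan2(d[1],d[0])-r.x[2]))
d=X[1]-X[0];print('dir',np.degrees(np.arctan2(d[1],d[0])-r.x[2]))
print('button',toplane('wrist',px([(137,365)]),.05,P), W(r.x,[[-.085,0,.05]]))
print('tip proj',proj('wrist',[manip.get_state()['position']-[0,0,.173]],P), toplane('wrist',px([(465,425)]),.231,P))
E
```

```text
[ 0.48421002 -0.35393834  0.18701844] 10.71536758028253 [-0.19 -0.56  0.37 -0.25  0.06 -0.09 -0.23  0.98]
tab pt r 0.028584143631073557 phi 5.816454578071575
tab pt r 0.05801686362565957 phi 5.937319295228126
dir 6.054698850192659
button [[ 0.39830075 -0.37657652  0.05      ]] [[ 0.40069217 -0.3697424   0.05      ]]
tip proj [[257.61407281 254.63889252]] [[ 0.48845761 -0.29045199  0.231     ]]
```

```bash
cat >> h.py <<'E'
ax=np.array([.4835,-.354]);psi=10.75
E
python3 - <<'E'
from h import *
delta(tcp(6,.04,z=.236),6+psi+90)
E
```

```text
t 2.15 pos [ 0.4892 -0.2999  0.4042] F [-0.2 -0.4 -0.3] w -0.0002 zhead 98.08 q [-0.67  0.27  1.51 -0.    1.36 -0.81]
 shift cm [ 2.54 16.82 -0.65] turn [-0.001 -0.151 -0.001]
```

Call:
arm_command(increments=[0,0,0,1.25,2.8,-0.3,1,0,0,0,1.25,2.8,-0.3,1,0,0,0,0,2.8,0,1,0,0,0,0,2.8,0,1,0,0,0,0,2.8,0,1,0,0,0,0,2.8,0,1,0,-0.075,0,0,0,0,1,0,-0.075,0,0,0,0,1])

```text
clock: 3.15
position: [0.5147, -0.3025, 0.2357]
ee_rot: [0.701, -0.7, -0.099, 0.1]
contact_force: [0.8, -0.5, 0.5]
width: -0.0001
```

Run:
```python
from h import *
delta(tcp(6,.04,z=.236),6+psi+90)
im=snap('wrist','w2.png');im=snap('side','s2.png')
cv2.imwrite('pics/s2c.png',cv2.resize(im[170:270,220:360],None,fx=5,fy=5,interpolation=cv2.INTER_CUBIC)[:,:,::-1])
```

```text
t 3.15 pos [ 0.5147 -0.3025  0.2357] F [ 0.8 -0.5  0.5] w -0.0001 zhead 106.15 q [-0.65  0.45  1.7  -0.    1.   -0.93]
 shift cm [ 0.03 -0.03 -0.03] turn [-0.002 -0.01  -0.001]
```

View pics/w2.png

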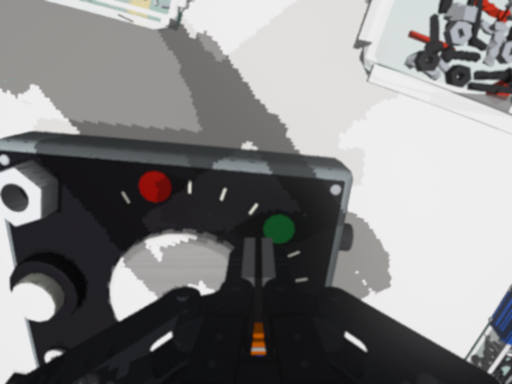

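View pics/s2c.png

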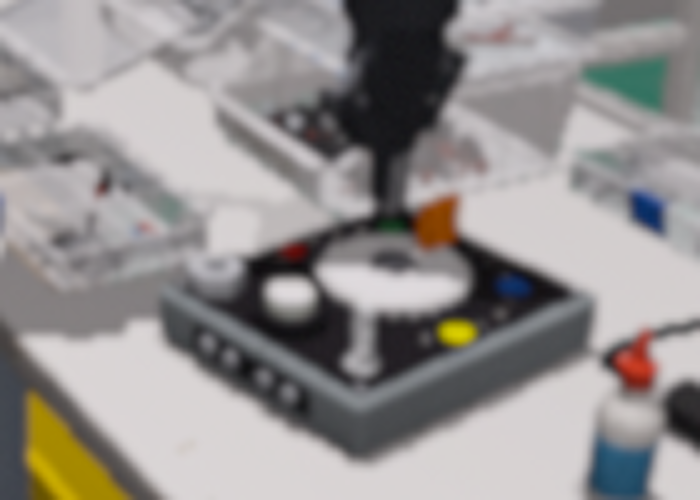

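The fingertips hang beside the tab on its left face (side crop about (390,195)), above the disc and clear of everything else. Next is the approach, then an arc push.

Call:
arm_command(increments=[0,0,0,0,0,-0.5,1,0,0,0,0,0,-0.5,1,0,0,0,0,0,-0.5,1,0,0,0,0,0,-0.4,1,0,0,0,0,0,-0.3,1,0,0.0524,0,0.09,0,-0.24,1,0,0.0524,0,0.09,0,-0.24,1,0,0.0524,0,0.09,0,-0.24,1])

```text
clock: 4.25
position: [0.5252, -0.3297, 0.2367]
ee_rot: [0.706, -0.705, -0.043, 0.044]
contact_force: [0.2, 2.4, 0.8]
width: 0.0001
```

Call:
arm_command(increments=[0,0.0524,0,0.09,0,-0.24,1,0,0.0524,0,0.09,0,-0.24,1,0,0.0524,0,0.09,0,-0.24,1,0,0.0524,0,0.09,0,-0.24,1,0,0.0524,0,0.09,0,-0.24,1,0,0.0524,0,0.09,0,-0.24,1])

```text
clock: 5.0
position: [0.5308, -0.3442, 0.2367]
ee_rot: [0.704, -0.703, 0.068, -0.068]
contact_force: [-0.1, 1.7, 1.4]
width: 0.0002
```

Run:
```python
from h import *
delta(tcp(-21,.018,z=.236),-21+psi+90)
im=snap('top','t3.png');
cv2.imwrite('pics/t3c.png',cv2.resize(im[155:230,270:350],None,fx=8,fy=8,interpolation=cv2.INTER_CUBIC)[:,:,::-1])
im=snap('side','s3.png')
cv2.imwrite('pics/s3c.png',cv2.resize(im[170:270,220:360],None,fx=5,fy=5,interpolation=cv2.INTER_CUBIC)[:,:,::-1])
```

```text
t 5.0 pos [ 0.5308 -0.3442  0.2367] F [-0.1  1.7  1.4] w 0.0002 zhead 79.02 q [-0.69  0.49  1.61  0.    1.04 -0.49]
 shift cm [ 0.02  0.07 -0.01] turn [-0.001 -0.013  0.   ]
```

View pics/t3c.png

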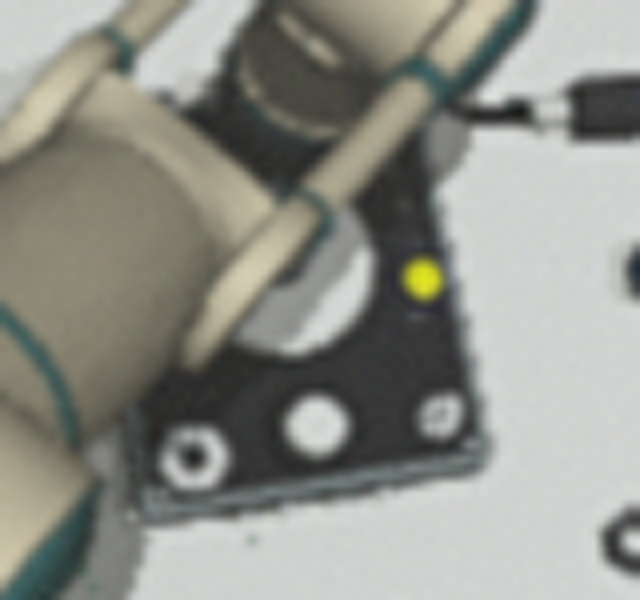

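View pics/s3c.png

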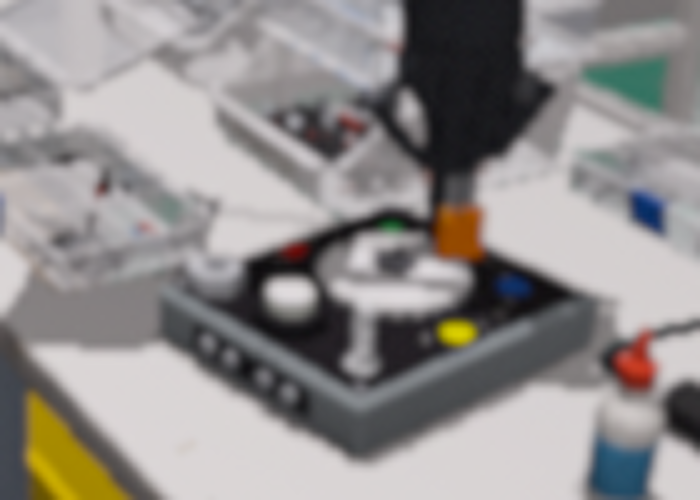

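The side view shows the finger in contact and the tab turning toward blue; the top view is blocked by the arm. I'll push on to about −39°.

Call:
arm_command(increments=[0,0.0524,0,0.09,0,-0.24,1,0,0.0524,0,0.09,0,-0.24,1,0,0.0524,0,0.09,0,-0.24,1,0,0.0524,0,0.09,0,-0.24,1,0,0.0524,0,0.09,0,-0.24,1,0,0.0524,0,0.09,0,-0.24,1])

```text
clock: 5.85
position: [0.5315, -0.3597, 0.2367]
ee_rot: [0.685, -0.684, 0.176, -0.177]
contact_force: [1.8, 1.4, -0.2]
width: 0.0001
```

Run:
```python
from h import *
delta(tcp(-39,.018,z=.236),-39+psi+90)
im=snap('side','s4.png')
cv2.imwrite('pics/s4c.png',cv2.resize(im[190:260,270:350],None,fx=8,fy=8,interpolation=cv2.INTER_CUBIC)[:,:,::-1])
im=snap('wrist','w4.png')
```

```text
t 5.85 pos [ 0.5315 -0.3597  0.2367] F [ 1.8  1.4 -0.2] w 0.0001 zhead 61.07 q [-0.7   0.5   1.59  0.    1.05 -0.2 ]
 shift cm [0.01 0.07 0.03] turn [-0.001 -0.012  0.001]
```

View pics/s4c.png

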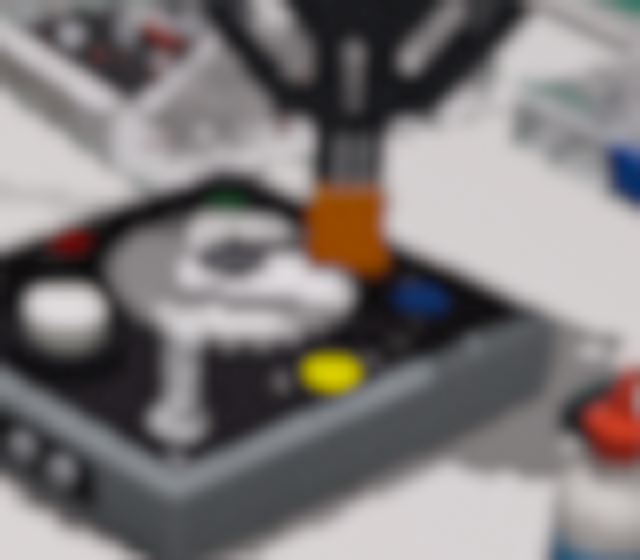

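View pics/w4.png

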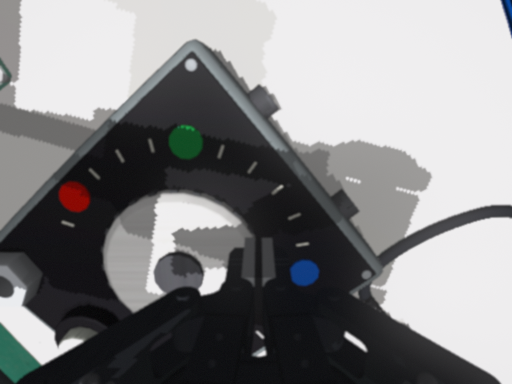

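The wrist view shows red (74,196), green (186,142), blue (304,272) and hub (178,272). In the side crop the tab's top corners are about (318,187) and (384,190), with its lower outer corner at (388,275). I'll compute the pose from both.

Run:
```python
from h import *
P=KD('wrist')
M=[mk(105),mk(45),mk(-45),[0,0,.057]]
uv=np.array([(74,196),(186,142),(304,272),(178,272)],float)
r=least_squares(lambda p:(proj('wrist',W(p,M),P)-uv).ravel(),[*ax,.19])
print(r.x,np.degrees(r.x[2]),r.fun.round(2))
s=manip.get_state();d=s['position'][:2]-r.x[:2];c,q=np.cos(r.x[2]),np.sin(r.x[2]);d=np.array([c*d[0]+q*d[1],-q*d[0]+c*d[1]])
R=np.hypot(*d);print('R',R,'implied phi',np.degrees(np.arctan2(d[1],d[0])-np.arcsin(.018/R)))
# side overlay
S=KD('side'); f=lambda a:((a-[270,190]+.5)*8-.5).round()
M5=[mk(105),mk(45),mk(-45),mk(-105),[0,0,.057]]
uvS=np.array([(72,242),(228,197),(420,297),(331,370),(235,256)])
uvS=(uvS+.5)/8-.5+[270,190]
rs=least_squares(lambda p:(proj('side',W(p,M5),S)-uvS).ravel(),[*ax,.19]);print('side',rs.x,(rs.fun*8).round(1))
for phi in(-36,-39,-42,-45):
    a=np.radians(phi);u=np.array([np.cos(a),np.sin(a)]);n=np.array([-u[1],u[0]])
    B=[[*(k*u+o*n),z] for z in(.084,.052) for k,o in((.028,-.007),(.058,-.007),(.058,.007))]
    print(phi,f(proj('side',W(rs.x,B),S)).tolist())
```

```text
[ 0.48497323 -0.35370079  0.1868662 ] 10.70664468520113 [-0.58 -0.92 -0.09 -1.75  0.76 -0.13 -0.1   3.47]
R 0.04678659020092661 implied phi -40.99008618469581
side [ 0.48272122 -0.35393433  0.18713521] [-2.5 -6.7  0.3  6.7  2.3 -0.2  2.4  2.2 -2.6 -2.7]
-36 [[314.0, 196.0], [394.0, 194.0], [386.0, 178.0], [309.0, 272.0], [387.0, 271.0], [379.0, 254.0]]
-39 [[314.0, 197.0], [395.0, 198.0], [388.0, 182.0], [308.0, 274.0], [388.0, 275.0], [382.0, 258.0]]
-42 [[313.0, 199.0], [395.0, 201.0], [390.0, 185.0], [308.0, 276.0], [388.0, 278.0], [384.0, 261.0]]
-45 [[313.0, 201.0], [395.0, 205.0], [392.0, 189.0], [307.0, 278.0], [388.0, 282.0], [386.0, 265.0]]
```

Call:
arm_command(increments=[0,0.035,0,0.06,0,-0.16,1,0,0,0,0,0,0,1,0,0,0,0,0,0.7,1,0,0,0,0,-1,1,1,0,0,0,0,-3,1,1,0,0,0,0,-4,1,1,0,0,0,0,-4,1,1,0,0,0,0,0,0,1])

```text
clock: 6.95
position: [0.5562, -0.3205, 0.3616]
ee_rot: [-0.681, 0.683, -0.185, 0.191]
contact_force: [-0.2, -0.1, -1.0]
width: -0.0004
```

Run:
```python
from h import *
delta(tcp(-42,.018,z=.236),-42+psi+90)
im=snap('wrist','w5.png')
```

```text
t 6.95 pos [ 0.5562 -0.3205  0.3616] F [-0.2 -0.1 -1. ] w -0.0004 zhead 59.21 q [-0.63  0.4   1.43 -0.    1.31 -0.09]
 shift cm [-0.13 12.57 -4.83] turn [0.001 0.008 0.009]
```

View pics/w5.png

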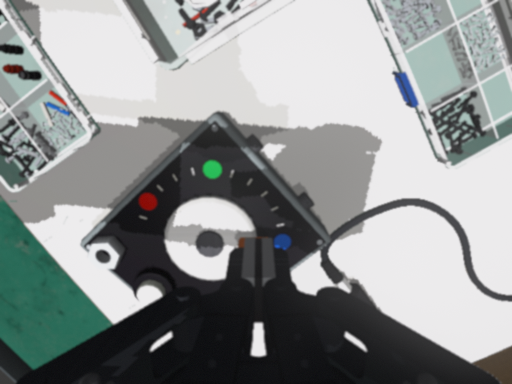

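The fingers hide the tab (about (250,243)). I'll move sideways for a clear view.

Call:
arm_command(increments=[0,0,0,-3,0,-1,1,0,0,0,-3,0,-1,1,0,0,0,-2,0,-1,1,0,0,0,0,0,0,1])

```text
clock: 7.5
position: [0.4694, -0.3053, 0.3557]
ee_rot: [0.682, -0.681, 0.19, -0.188]
contact_force: [-0.5, -0.5, 0.2]
width: 0.0
```

Run:
```python
from h import *
delta(tcp(-42,.018,z=.236),-42+psi+90)
im=snap('wrist','w6.png')
print(proj('wrist',[[*ax,.057]]))
cv2.imwrite('pics/w6c.png',cv2.resize(im[60:260,230:470],None,fx=3,fy=3,interpolation=cv2.INTER_CUBIC)[:,:,::-1])
im=snap('top','t6.png');
cv2.imwrite('pics/t6c.png',cv2.resize(im[155:230,270:350],None,fx=8,fy=8,interpolation=cv2.INTER_CUBIC)[:,:,::-1])
```

```text
t 7.5 pos [ 0.4694 -0.3053  0.3557] F [-0.5 -0.5  0.2] w 0.0 zhead 59.06 q [-0.7   0.29  1.62 -0.    1.24 -0.16]
 shift cm [ 8.26 11.94 -1.67] turn [-0.     0.005 -0.003]
[[297.40118957 217.69034127]]
```

View pics/w6c.png

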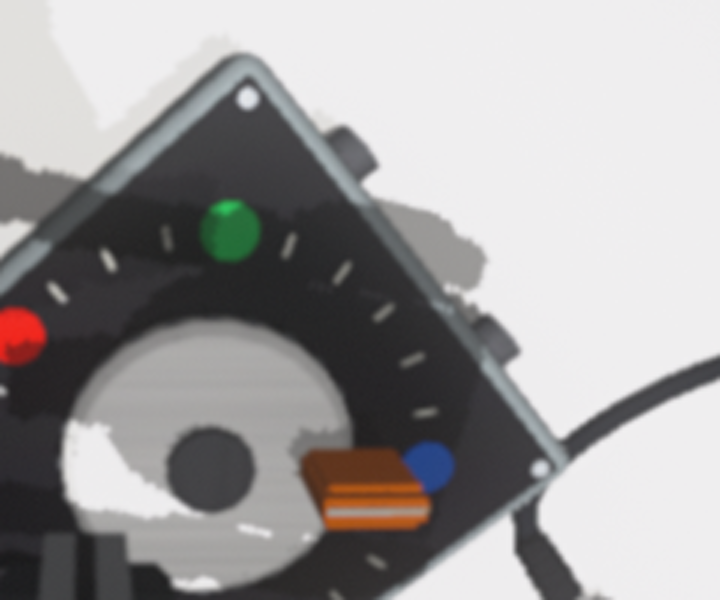

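View pics/t6c.png

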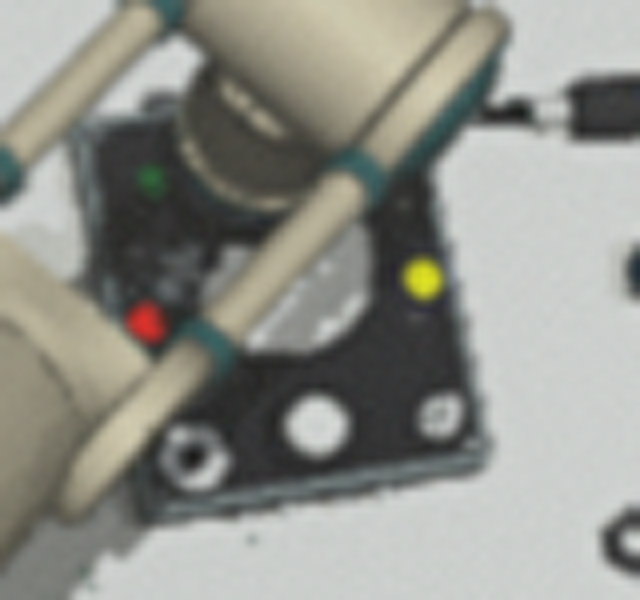

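The wrist crop shows green (231,231), blue (430,467), red (15,337), hub (211,470), and the tab's white line from (328,513) to (429,511).

Run:
```python
from h import *
P=KD('wrist')
px=lambda l:np.array([(230+(u+.5)/3-.5,60+(v+.5)/3-.5) for u,v in l])
M=[mk(105),mk(45),mk(-45),[0,0,.057]]
uv=px([(15,337),(231,231),(430,467),(211,470)])
r=least_squares(lambda p:(proj('wrist',W(p,M),P)-uv).ravel(),[*ax,.19])
print(r.x,np.degrees(r.x[2]),r.fun.round(2))
X=toplane('wrist',px([(328,513),(429,511)]),.084,P)[:,:2]
for x in X: d=x-r.x[:2];print('tab pt r',np.hypot(*d),'phi',np.degrees(np.arctan2(d[1],d[0])-r.x[2]))
d=X[1]-X[0];print('dir',np.degrees(np.arctan2(d[1],d[0])-r.x[2]))
```

```text
[ 0.48714085 -0.35558577  0.1895736 ] 10.861767280750065 [ 0.26 -0.32 -0.19 -0.26 -0.72 -0.35  0.61  0.89]
tab pt r 0.029005245258979608 phi -43.031069262121406
tab pt r 0.05772502031652547 phi -42.00271433092766
dir -40.96447602464802
```

Run:
```python
from h import *
a0=np.array([.4855,-.354])
b=np.radians(61.07);n=np.array([np.cos(b),np.sin(b)]);u=np.array([n[1],-n[0]])
A=np.array([.5315,-.3597])+.0006*u-.0016*n
def rot(v,d): d=np.radians(d);return np.array([[np.cos(d),-np.sin(d)],[np.sin(d),np.cos(d)]])@v
B=a0+rot(A-a0,-2.6); print(A,B)
zh=59.07-2.6; n=np.array([np.cos(np.radians(zh)),np.sin(np.radians(zh))])
delta([*(B+.012*n),.236],zh); delta([*B,.236],zh)
```

```text
[ 0.53125114 -0.36139058] [ 0.53086879 -0.36345838]
t 7.6 pos [ 0.4712 -0.306   0.3562] F [0.9 0.1 0.1] w -0.0004 zhead 59.1 q [-0.7   0.29  1.61  0.    1.24 -0.16]
 shift cm [ 8.13 12.01 -0.67] turn [-0.     0.046 -0.   ]
t 7.6 pos [ 0.4712 -0.306   0.3562] F [0.9 0.1 0.1] w -0.0004 zhead 59.1 q [-0.7   0.29  1.61  0.    1.24 -0.16]
 shift cm [ 8.08 12.01 -1.87] turn [-0.     0.046 -0.   ]
```

Call:
arm_command(increments=[0,0,0,2.7,0,-0.2,1,0,0,0,2.7,0,-0.2,1,0,0,0,2.7,0,-0.2,1,0,0.046,0,0,3,0,1,0,0,0,0,3,0,1,0,0,0,0,3,0,1,0,0,0,0,3,0,1,0,0,0,0,0,0,1])

```text
clock: 8.6
position: [0.5374, -0.352, 0.2335]
ee_rot: [0.678, -0.676, 0.206, -0.202]
contact_force: [-0.7, -0.3, -1.1]
width: 0.0003
```

Run:
```python
from h import *
delta([.53087,-.36346,.236],56.47)
```

```text
t 8.6 pos [ 0.5374 -0.352   0.2335] F [-0.7 -0.3 -1.1] w 0.0003 zhead 56.51 q [-0.69  0.51  1.59  0.    1.05 -0.1 ]
 shift cm [ 0.08 -0.25 -1.31] turn [-0.001  0.001 -0.006]
```

Call:
arm_command(increments=[0,0,0,0.08,-0.2,-0.4,1,0,0,0,0,0,-0.4,1,0,0,0,0,0,-0.3,1,0,0,0,0,0,-0.21,1,0,0,0,0,0,0,1])

```text
clock: 9.22
position: [0.5308, -0.3642, 0.2392]
ee_rot: [-0.677, 0.677, -0.204, 0.204]
contact_force: [0.4, 0.1, 0.3]
width: -0.0
```

Call:
arm_command(increments=[0,0,0,0,0,0.7,1,0,0,0,0,-1,1,1,0,0,0,0,-4,1,1,0,0,0,0,-4,0,1,0,0,0,-3,-3,0,1,0,0,0,-3,0,0,1,0,0,0,-2,0,0,1,0,0,0,0,0,0,1])

```text
clock: 10.22
position: [0.4784, -0.296, 0.3596]
ee_rot: [-0.677, 0.677, -0.204, 0.204]
contact_force: [0.6, -0.2, -0.8]
width: 0.0001
```

Run:
```python
from h import *
im=snap('wrist','w7.png')
delta([.53087,-.36346,.236],56.47)
c=proj('wrist',[[*ax,.057]])[0];print(c)
cv2.imwrite('pics/w7c.png',cv2.resize(im[60:260,230:470],None,fx=3,fy=3,interpolation=cv2.INTER_CUBIC)[:,:,::-1])
```

```text
t 10.275 pos [ 0.4792 -0.2969  0.3595] F [ 0.9 -0.5 -0.8] w -0.0 zhead 56.51 q [-0.68  0.29  1.6  -0.    1.25 -0.09]
 shift cm [ 7.96 12.37 -2.7 ] turn [0.    0.001 0.002]
[294.66873127 226.38915326]
```

View pics/w7c.png

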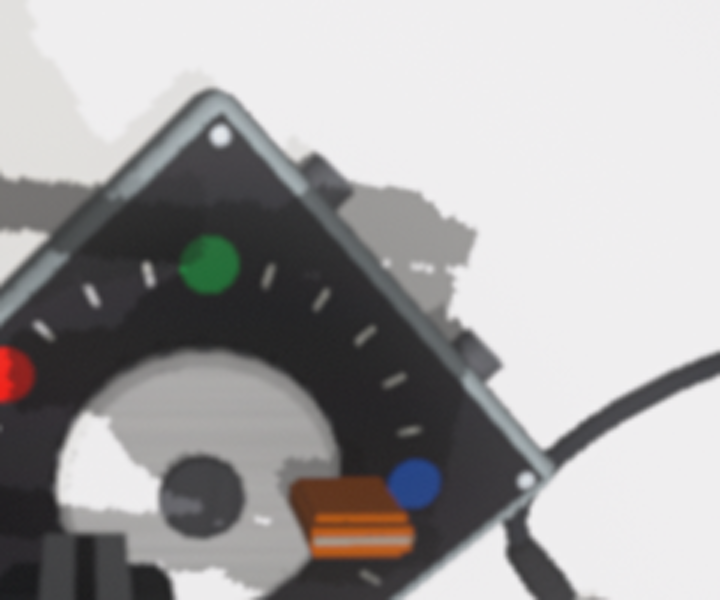

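Now green is at (209,265), blue (415,484), red about (3,375), hub (202,496), and the white line runs (312,542)–(412,539).

```bash
python3 - <<'E'
from h import *
P=KD('wrist')
px=lambda l:np.array([(230+(u+.5)/3-.5,60+(v+.5)/3-.5) for u,v in l])
for nm,uv,T in (('w7',px([(3,375),(209,265),(415,484),(202,496)]),px([(312,542),(412,539)])),):
  for use in ([0,1,2,3],[1,2,3]):
    M=np.array([mk(105),mk(45),mk(-45),[0,0,.057]])[use]
    r=least_squares(lambda p:(proj('wrist',W(p,M),P)-uv[use]).ravel(),[*ax,.19])
    print(r.x,np.degrees(r.x[2]),r.fun.round(2))
    X=toplane('wrist',T,.084,P)[:,:2]
    for x in X: d=x-r.x[:2];print('tab pt r',np.hypot(*d),'phi',np.degrees(np.arctan2(d[1],d[0])-r.x[2]))
    d=X[1]-X[0];print('dir',np.degrees(np.arctan2(d[1],d[0])-r.x[2]))
E
python3 - <<'E'
import cv2,numpy as np
im=np.load('pics/w7.png.npy')[205:255,315:385]
cv2.imwrite('pics/w7d.png',cv2.resize(im,None,fx=10,fy=10,interpolation=cv2.INTER_NEAREST)[:,:,::-1])
E
```

```text
[ 0.48538662 -0.35506527  0.1874673 ] 10.741084847328194 [ 0.39 -0.26 -0.11 -0.59 -0.26 -0.36 -0.03  1.23]
tab pt r 0.028609503102334375 phi -45.91261752282098
tab pt r 0.057707289904224184 phi -44.38867650743908
dir -42.89134687835627
[ 0.48549938 -0.35495582  0.18395643] 10.53992717611414 [ 0.21 -0.75 -0.24 -0.27  0.01  1.08]
tab pt r 0.02858078666868172 phi -46.02102872925272
tab pt r 0.057674264344051616 phi -44.34010279062415
dir -42.690189207142225
```

View pics/w7d.png

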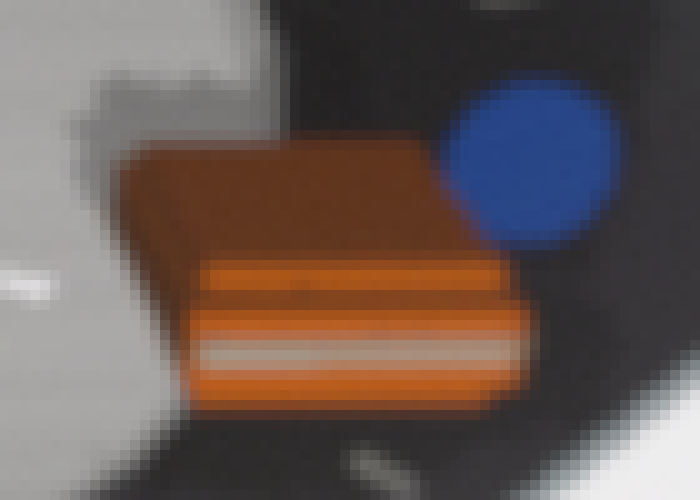

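Run:
```python
from h import *
u=np.array([130+(137.5)/3.6-.5,120+365.5/3.6-.5])
# rebuild w1 camera from current relative pose of camera to tool
s=manip.get_state();K,D,R,t=KD('wrist');M=Rt(s).as_matrix()
Rc=R@M; tc=t+R@s['position']   # cam = Rc*tool + tc
p1=np.array([.4892,-.2999,.4042]);q=Ro.from_quat([-.705,-.048,.049,.706]).as_matrix()
R1=Rc@q.T;t1=tc-R1@p1;P=(K,D,R1,t1)
for z in(.05,.055,.06,.065): print(z,toplane('',[u],z,P))
delta([.4018,-.3708,.26],56.5)
```

```text
0.05 [[ 0.39771049 -0.37561053  0.05      ]]
0.055 [[ 0.39895106 -0.37317157  0.055     ]]
0.06 [[ 0.40019163 -0.37073261  0.06      ]]
0.065 [[ 0.40143219 -0.36829365  0.065     ]]
t 10.275 pos [ 0.4792 -0.2969  0.3595] F [ 0.9 -0.5 -0.8] w -0.0 zhead 56.51 q [-0.68  0.29  1.6  -0.    1.25 -0.09]
 shift cm [ -2.39   9.95 -10.44] turn [0.    0.    0.002]
```

Call:
arm_command(increments=[0,0,0,-0.6,0,-2.6,1,0,0,0,-0.6,0,-2.6,1,0,0,0,-0.6,0,-2.6,1,0,0,0,-0.6,0,-2.6,1,0,0,0,0,3,0,1,0,0,0,0,3,0,1,0,0,0,0,3,0,1,0,0,0,0,1,0,1])

```text
clock: 11.28
position: [0.402, -0.371, 0.2569]
ee_rot: [0.678, -0.677, 0.205, -0.203]
contact_force: [-1.0, 0.9, -1.0]
width: 0.0
```

Run:
```python
from h import *
delta([.401,-.371,.25],56.5)
im=snap('top','t8.png');
cv2.imwrite('pics/t8c.png',cv2.resize(im[155:230,270:350],None,fx=8,fy=8,interpolation=cv2.INTER_CUBIC)[:,:,::-1])
im=snap('side','s8.png')
cv2.imwrite('pics/s8c.png',cv2.resize(im[180:270,220:360],None,fx=5,fy=5,interpolation=cv2.INTER_CUBIC)[:,:,::-1])
```

```text
t 11.275 pos [ 0.402  -0.371   0.2569] F [-1.   0.9 -1. ] w 0.0 zhead 56.49 q [-0.87  0.36  1.78  0.    1.   -0.29]
 shift cm [-0.09  0.69 -0.06] turn [-0.001 -0.    -0.003]
```

View pics/t8c.png

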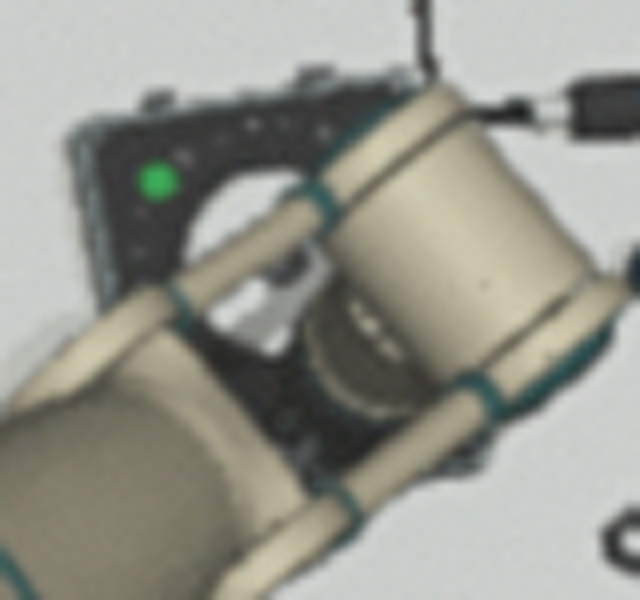

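View pics/s8c.png

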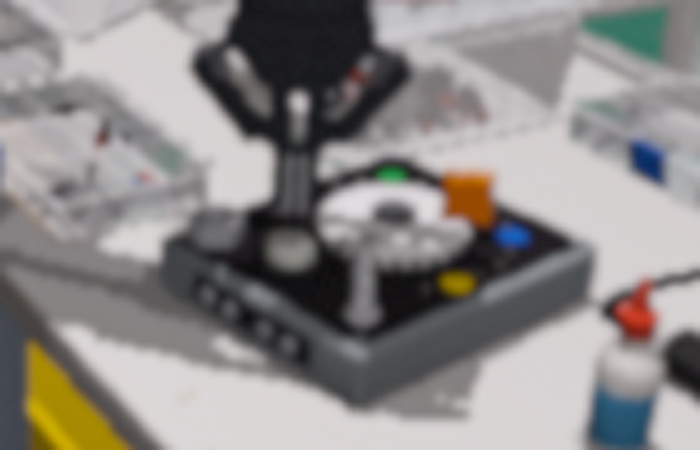

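The side crop shows the fingertips at (293,212), above the button top at (290,242), with the tab pointing at blue. I'll check alignment by projection before going down.

Run:
```python
from h import *
f=lambda a:((a-[220,180]+.5)*5-.5).round(1)
print(f(proj('side',[[.402,-.371,.084],[.4015,-.371,.06],[.4015,-.371,.084]])))
```

```text
[[298.2 207.4]
 [295.9 245. ]
 [297.4 207.6]]
```

Call:
arm_command(increments=[0,0,0,0,0.7,0,1,0,0,0,0,0.7,0,1,0,0,0,0,0.4,0,1,0,0,0,0,0,0,1])

```text
clock: 11.88
position: [0.4015, -0.3707, 0.2406]
ee_rot: [0.677, -0.677, 0.204, -0.204]
contact_force: [0.3, -0.2, -0.3]
width: -0.0
```

Call:
arm_command(increments=[0,0,0,0,0.3,0,1,0,0,0,0,0.3,0,1,0,0,0,0,0.2,0,1,0,0,0,0,0,0,1])

```text
clock: 12.38
position: [0.4017, -0.3709, 0.2329]
ee_rot: [-0.677, 0.677, -0.204, 0.204]
contact_force: [0.5, 0.2, 2.9]
width: 0.0001
```

Call:
arm_command(increments=[0,0,0,0,0.2,0,1,0,0,0,0,0,0,1])

```text
clock: 12.62
position: [0.4017, -0.3709, 0.2309]
ee_rot: [-0.677, 0.677, -0.204, 0.204]
contact_force: [-0.1, -0.0, 3.6]
width: -0.0004
```

Call:
arm_command(increments=[0,0,0,0,0.2,0,1,0,0,0,0,0,0,1])

```text
clock: 12.88
position: [0.4017, -0.3708, 0.2303]
ee_rot: [-0.677, 0.677, -0.204, 0.204]
contact_force: [-2.4, 0.7, 13.7]
width: -0.0001
```

Force rose gently (2.9, then 3.6 N) and then hit a hard stop (13.7 N), so the button is fully down. Releasing and moving clear.

Call:
arm_command(increments=[0,0,0,0,0.05,0,1,0,0,0,0,-0.5,0,1,0,0,0,0,-1,0,1,0,0,0,0,-3,0,1,0,0,0,0,-4,0,1,0,0,0,0,-4,0,1,0,0,0,0,0,0,1])

```text
clock: 13.75
position: [0.4022, -0.3714, 0.3564]
ee_rot: [-0.676, 0.678, -0.202, 0.206]
contact_force: [-0.3, -0.2, -0.9]
width: 0.0001
```

Call:
arm_command(increments=[0,0,0,-2,0,3,1,0,0,0,-3,0,3,1,0,0,0,-3,0,3,1,0,0,0,-2,0,2,1,0,0,0,0,0,0,1,0,0,0,0,0,0,1])

```text
clock: 14.5
position: [0.3791, -0.2243, 0.3527]
ee_rot: [-0.677, 0.677, -0.204, 0.204]
contact_force: [-0.1, 0.2, -0.3]
width: 0.0
```

Run:
```python
from h import *
delta([.401,-.371,.25],56.5)
im=snap('wrist','w9.png')
im=snap('top','t9.png');
cv2.imwrite('pics/t9c.png',cv2.resize(im[155:230,270:350],None,fx=8,fy=8,interpolation=cv2.INTER_CUBIC)[:,:,::-1])
im=snap('side','s9.png')
cv2.imwrite('pics/s9c.png',cv2.resize(im[180:270,220:360],None,fx=5,fy=5,interpolation=cv2.INTER_CUBIC)[:,:,::-1])
```

```text
t 14.5 pos [ 0.3791 -0.2243  0.3527] F [-0.1  0.2 -0.3] w 0.0 zhead 56.49 q [-0.69  0.11  1.86 -0.    1.17 -0.11]
 shift cm [  9.92  10.28 -11.02] turn [ 0. -0. -0.]
```

View pics/w9.png

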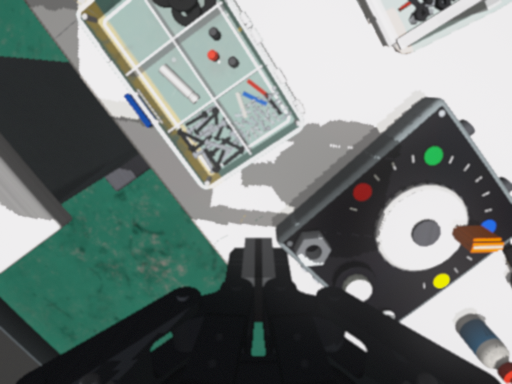

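View pics/t9c.png

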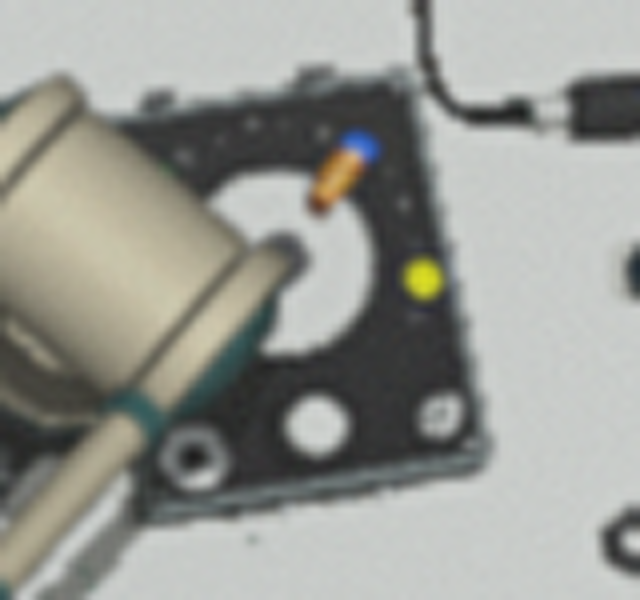

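View pics/s9c.png

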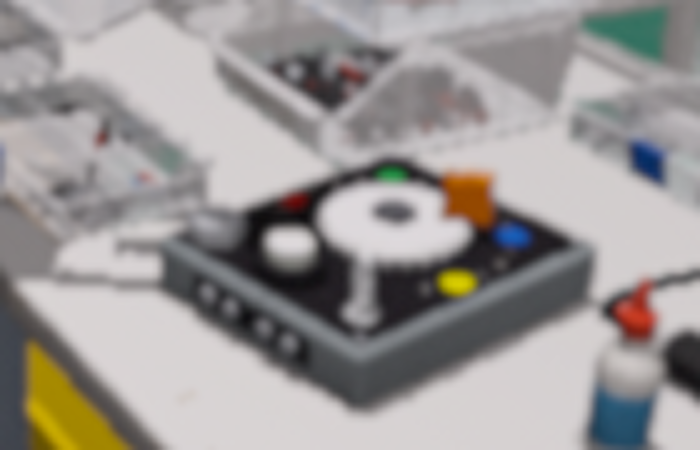

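The top view shows the tab from about (320,200) to (358,148), ending on the blue mark at (360,148). The button is up, and the nut (195,458) and bolt (440,415) haven't moved. I'll do one numeric check.

Run:
```python
from h import *
p=[.4805,-.3544,.19]
for phi in(-40,-43,-45,-47,-50):
    print(phi,((proj('top',W(p,[mk(phi,k,.084) for k in(.028,.058)])-0)-[270,155]+.5)*8-.5).round(0).tolist())
im=np.load('pics/t9.png.npy')[155:230,270:350].astype(int)
m=(im[...,0]>im[...,2]+50)&(im[...,1]<im[...,0]-20)
y,x=np.nonzero(m[10:30,30:55]);print(len(x),((x.mean()+30.5)*8-.5),((y.mean()+10.5)*8-.5))
c=np.cov(x,y);w,v=np.linalg.eigh(c);print(v[:,1])
```

```text
-40 [[318.0, 198.0], [347.0, 146.0]]
-43 [[320.0, 200.0], [353.0, 149.0]]
-45 [[322.0, 201.0], [356.0, 152.0]]
-47 [[324.0, 202.0], [360.0, 154.0]]
-50 [[326.0, 204.0], [365.0, 158.0]]
29 335.3620689655172 179.5
[-0.55352569  0.8328321 ]
```

```bash
python3 -c "
from rig import ticket
print(ticket.sign_off())"
```

```text
the job is handed in; nothing more can be done
None
```

The selector is set to blue and the button was pressed afterwards. I handed the job in at about 14.6 s of the 54 s limit.

- **Selector:** I pushed the tab's left face with the shut fingers, in one arc and then a small correction, from about +6° to about −44°. Blue is at −45°.
- **Button:** I then pressed it straight down. The force stayed at 3 to 4 N and then jumped to about 14 N at a hard stop, which I took as fully down. That rests on the force alone; I took no picture while it was held down. It has since come up, and the arm is clear.

**Last checks:**
- **Tab angle:** the top view after the press shows the tab ending on the blue mark, at about −44°. The close-up before the press was less consistent, between −43° and −46° depending on the feature measured.
- **Axis position:** the top and wrist cameras disagreed by about 4 to 5 mm on where the selector's axis is. I relied on the wrist camera for the moves.
- **Loose items:** the nut and bolt on the controller and the oil bottle look unmoved in the last pictures, and so does the part of the black nut that is in view. I didn't check the tape roll again, but the arm never went near it.

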